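# Nip the spine of a small book in the bench press

## Task

Take the small book out of the wooden tray and lay it flat and square on the bed of the bench nipping press, in the middle, spine first and up to the back stop, leaving the safety catch on until you have let go of the book. Then flip the catch right over to free the lever, pull the lever all the way down to its stop and finish while still holding it there, so that the platen keeps the spine pressed; leave the other things on the bench where they are.

Things in the scene. Friction and masses are not known exactly. Their poses are not given: they have to be found in the camera images.
- book: small oblong cloth book, 150 x 62 x 22 mm thick, about 0.16 kg, rigid, lying flat in the tray. Origin at its centre (half-way up). x points along its 150 mm length to the spine, which is one of the SHORT ends (wrapped in a band of other cloth); z up. Gripped across its 62 mm width on the fore-edge half (about 25 mm behind the centre) the gripper stays clear of the press head.
- spine (a point): middle of the book's spine end, 75 mm from its centre along its x, half-way up
- tray: open shallow wooden tray, fixed, 250 x 210 mm outside, 32 mm high, walls and floor 8 mm thick (floor top 8 mm above the bench). Origin at the centre of its underside.
- nip (a point): point on the press bed (50 mm above the bench) straight below the middle of the platen; x points to the back of the press (the way the book goes in), y to the lever's side, z up. The bed is 110 mm wide and runs 137 mm forward of this point. The cast head overhangs it: from 20 mm in front of to 130 mm behind this point, 50 mm to either side, 70 to 140 mm above the bed.
- back_stop (a point): middle of the front face of the back stop, a strip 12 mm high and 80 mm wide on the bed, 18 mm behind nip; the book's spine goes against it. The iron press, 280 x 150 mm at its foot and 190 mm tall without lever and catch, is fixed to the bench. The ram's square top, 26 x 44 mm, stands 27 mm out of the head above nip.
- platen: steel pressing platen under the ram, 30 mm deep (along nip x) x 90 mm wide x 12 mm; origin at the centre of its underside. With the lever up it hangs 38 mm above the bed; it goes down 21 mm per radian of the lever and is sprung, so with the book in it presses on the book for the last 4 mm or so.
- catch_pivot (a point): pivot of the safety catch, on the side of the press head away from the lever, 136 mm above the bed. The catch turns about the press's y axis. Its nose points back and blocks a lug on the collar of the lever's shaft. The lug stands 55 mm behind the pivot and 8 mm higher; behind the tab the space above it is free.
- catch_tab (a point): middle of the catch's flat steel thumb tab, 47 mm from the pivot. Catch on: the tab stands up, leaning back (along nip x) by about 20 degrees, and is the highest part there: a pad 24 mm wide, 18 mm high, 8 mm thick, on a 12 x 6 mm stem. It is flipped by pushing it from behind, towards the front of the press (against nip x), over about 70 degrees; it ends leaning forward and low.
- catch (a joint): angle of the safety catch (rad): 0 on (lever locked), 1.25 flipped right over to the front (free; its stop). Stiff hinge: about 2 N at the tab, stays where it is left.
- grip: black rubber sleeve on the lever's end, a horizontal round bar 24 mm in diameter and 86 mm long along the press's y axis, free to turn on its pin; origin at its centre, half-way along. With the lever up it is about 295 mm above the bench.
- shaft (a point): point on the lever's shaft axis (horizontal, along the press's y) beside the centre of the grip, 150 mm above the bench; the grip travels round it on a circle of 160 mm radius, from 65 degrees above horizontal (lever up) forward and down to 10 degrees above horizontal at the stop.
- lever (a joint): angle of the lever (rad): 0 up (start; a spring returns it there when it is let go), 0.96 all the way down at its stop. With the catch on it moves less than 0.1. It takes about 4 N at the grip at first and about 14 N at the stop with the book in; pushing harder only loads the stop.
- paste_jar: glass paste jar with a white cap, 80 mm in diameter, 85 mm tall; bystander; origin under its centre
- weight: round brass pressing weight with a knob, 72 mm in diameter, 72 mm tall; bystander; origin under its centre
- ledger: larger grey cloth-bound book, 130 x 190 x 35 mm, lying flat; bystander; origin under its centre
- folder: white bone folder (creasing tool), flat strip 150 x 24 x 5 mm; bystander; origin under its centre
Mind the look-alikes: they are no part of the job. What is shaped like the book but black, orange or turquoise is not meant.

How it is judged:
On the way, in this order (a step that is already met when the one before it is completed fails the run):
1. the book is lifted out of the tray (height (world z) of book above 0.065 m), for 0.2 s.
2. the book lies flat on the bed under the platen, spine within 10 mm of the back stop, centred within 15 mm and square within 8 degrees, let go, with the lever up and the catch still on (x of spine in the frame of nip above 0.008 m and y of spine in the frame of nip between -0.015 and 0.015 m and angle between the x axis of book and the x axis of nip, either way round below 0.14 rad and z of book in the frame of nip between 0.006 and 0.015 m and contact force between the fingers and book below 0.5 N and value of joint lever below 0.12 rad and value of joint catch below 0.3 rad), for 0.2 s.
3. the catch is flipped right over while the lever is still up (value of joint catch above 1 rad and value of joint lever below 0.15 rad), for 0.2 s.
At the end, for the whole second after the job is handed in: Book on the bed, spine within 10 mm of the back stop, centred within 15 mm, square within 8 degrees, untouched by the arm; catch over (above 1.0 rad); lever down (above 0.90 of 0.96 rad), held by the fingers on its grip (over 3 N); platen presses the book with over 25 N (x of spine in the frame of nip above 0.008 m and y of spine in the frame of nip between -0.015 and 0.015 m and angle between the x axis of book and the x axis of nip, either way round below 0.14 rad and z of book in the frame of nip between 0.006 and 0.015 m and value of joint catch above 1 rad and value of joint lever above 0.9 rad and contact force between platen and book above 25 N and contact force between the fingers and grip above 3 N and contact force between each of the arm, the fingers and book below 0.5 N); the arm keeps its last pose, push and grip.
It fails at once if a bystander (jar, weight, ledger or bone folder) is moved by more than 30 mm (distance of any of paste_jar, weight, ledger, folder from where it was at the start of the episode above 0.03 m).
It also fails if it takes over 72 s, if anything falls off the work surface, if the arm or the gripper's body presses on something with over 40 N, if the wrist force passes 120 N, or if a joint passes its speed limit or range.

## Robot

A 6-joint arm with a two-finger parallel gripper is mounted at the origin on the work surface. World frame = base frame: x ahead of the robot, y to its left, z up, the work surface at z = 0. Lengths are in m, angles in rad, forces in N, time in s.
With the tool pointing down it reaches from about 0.3 to 0.875 m from the base axis. Payload 6.4 kg.
Tool frame: the origin (TCP) lies midway between the tips of the shut fingers; the grasp point (between the pads) lies ctrl.grip_depth behind it (ctrl.grip_depth is the distance from the TCP to the grasp point, in m); x points along the fingers, y is the direction in which the jaws open and shut, and the axes are right-handed (so a half turn about x gives the same grasp; the last joint's range is limited). The gripper opens to 85 mm and grips with 20 to 120 N. Pads are 22 mm wide; open, the fingers measure 114 mm over their backs; the gripper's body (76 mm by 85 mm) begins 54 mm behind the grasp point. The pads swing forward as they close: fully open they stand 13 mm farther back than shut.
Start: joints at [-1.522, 0.181, 1.607, -0, 1.354, -0.206], TCP at [0.145, -0.556, 0.231] pointing down, gripper open.
Joint ranges: [-2.99, 2.99], [-0.89, 2.07], [0.3, 2.58], [-1.14, 4.28], [0, 2.63], [-3.12, 3.12]. Speed limits (rad/s): [2.57, 2.57, 3.01, 3.14, 3.14, 3.14].

## Interface

Orientations are given as a unit quaternion [w, x, y, z].
In Python, from bench import ctrl gives the robot as it stands.
- The arm moves only by the shell command python3 -m creep 'ROWS'. ROWS is text: rows parted by semicolons, each of 7 numbers parted by spaces: the opening, from 0 (shut) to 1 (fully open), then the shift along the tool's x, y, z in cm, then the turn, a rotation vector about the tool's x, y, z in rad. In form: claw x y z ax ay az; .... A call has 1 to 10 rows; each row shifts and turns the pose as measured when the row begins, along the tool's axes as they then stand; what a row does not reach is not made up. A row lasts 1/8 s, in which the tool goes at most 62.5 mm and 10.7 degrees, less where a joint would pass 70% of its speed; a pose out of reach is approached as far as the arm can. A call with a gripper value outside its range is refused whole. The fingers move at their own pace and stop on an object; the grip force is fixed at half the most. Time passes only in rows, so rows that do not move let the fingers close. It gives the time, the measured TCP pose, the force and the opening at its end, in the units of the state.
- ctrl.get_obs(): the state, without advancing time (a new reading comes with each control period).
- ctrl.camera(name): name is "side" or "top" or "wrist"; returns (picture, depth): 400x640x3 uint8, blue, green, red; 400x640 float32, m along the optical axis (not along the pixel's ray), 0 where there is no reading.
- ctrl.calibration(name): a dict with "mtx" (3x3 intrinsics, pixels), "R" (3x3) and "t" (3): a world point X has camera coordinates R X + t; the wrist camera has in their place "tool_from_camera" (4x4, takes a point from camera to tool coordinates, whose origin is the TCP and whose axes are the tool frame's). Camera axes: x right, y down, z forward; pixel columns grow to the right and rows downward; lengths in m; the calibration is good to about 2 mm. A picture is of the moment at which its call begins: read the wrist's pose just before it. calibration takes no time and is no camera call.
- ctrl.hand_in(): hands the job in, once; it reports no verdict.
Trained networks look in the newest picture that a camera, given by its name, has taken for a name from the list of things; names that differ only in an ending like _2 or _b are one class to them, and where a whole thing is asked for, a point or a joint stands for the part that bears it (a point fixed in the world has none). Each returns a list of dicts, best first, with "confidence" (0 to 1); they miss things now and then, are a little off and sometimes report something else, mostly with a low value. They report only what shows in the picture. A call takes as long as a camera call. They do not tell look-alikes from the thing itself.
- ctrl.find_in(query, camera): "rect" ([left, top, right, bottom] in pixels, round what is visible of it).
The state is a dict: "time_s": time; "q": joint angles; "dq": joint speeds; "joint_efforts": joint torques, N m; "eef_pos": TCP position; "eef_rot": TCP orientation; "wrist_force": force on the tool from outside, world axes, zero at the start; "torque": the same for the moment, N m; "opening": opening from 0.0 (shut) to 1.0 (fully open).
Only numpy, scipy, OpenCV 4.12 (cv2) and the standard library are available. Lean on these libraries where they do the work, as an engineer would, in place of code of your own. Each camera call takes 0.05 s, during which the arm holds its last target.

## Working session

There is one attempt and no reset: what is moved stays moved. The work goes in short steps, Python scripts to look and compute and a shell command to move; the robot and the scene stay as the last step left them, time stands still between calls to the robot, and variables do not carry over. Pictures are saved under pics/ and viewed, and the job is handed in when it is done.

```bash
ls; mkdir -p pics
python3 - <<'E'
from bench import ctrl
import cv2
print(ctrl.get_obs()); print(ctrl.grip_depth)
for n in ("side","top","wrist"):
    p,d=ctrl.camera(n); cv2.imwrite(f"pics/{n}0.png",p); print(n,ctrl.calibration(n))
E
```

```text
pics
{'time_s': 0.0, 'q': array([-1.52228862e+00,  1.81538013e-01,  1.60800296e+00,  2.71288103e-05,
        1.35380511e+00, -2.06292513e-01]), 'dq': array([-1.41447922e-03,  3.01828665e-04, -7.38890926e-05,  7.75951142e-04,
       -2.65161809e-04, -6.97160942e-04]), 'joint_efforts': array([-1.33171612e-03, -4.44873726e+01, -3.51338446e+01, -3.38167310e-04,
        9.09426453e-03, -1.48156943e-05]), 'eef_pos': array([ 0.14493218, -0.55586676,  0.2303883 ]), 'eef_rot': array([ 0.08922263,  0.70143428,  0.09045716, -0.70131789]), 'wrist_force': array([-0.01679012, -0.48053496,  0.49106551]), 'torque': array([ 0.02701124,  0.00369783, -0.02567449]), 'opening': 0.996864925766117}
0.0187
side {'mtx': array([[479.66915486,   0.        , 316.05414646],
       [  0.        , 479.66915486, 203.75184245],
       [  0.        ,   0.        ,   1.        ]]), 'R': array([[ 0.97327205, -0.22963318, -0.00318113],
       [-0.15260557, -0.63632462, -0.75617625],
       [ 0.17161892,  0.73645066, -0.65436027]]), 't': array([-0.5753524 ,  0.20997095,  1.57461203])}
top {'mtx': array([[478.63162156,   
[... 198 characters left out ...]
     [-9.70120382e-01,  1.00436008e-01, -2.20859803e-01],
       [ 2.19663130e-01, -2.29609885e-02, -9.75305543e-01]]), 't': array([0.0463583 , 0.60674976, 1.77537959])}
wrist {'mtx': array([[318.28354325,   0.        , 318.39013802],
       [  0.        , 318.28354325, 203.2836889 ],
       [  0.        ,   0.        ,   1.        ]]), 'tool_from_camera': array([[ 1.18258473e-03, -3.04322118e-01,  9.52568449e-01,
        -1.42891072e-01],
       [ 9.99999196e-01,  7.96014758e-04, -9.87161483e-04,
         6.81845545e-04],
       [-4.57843471e-04,  9.52568851e-01,  3.04322814e-01,
        -7.89518849e-02],
       [ 0.00000000e+00,  0.00000000e+00,  0.00000000e+00,
         1.00000000e+00]])}
```

View pics/side0.png

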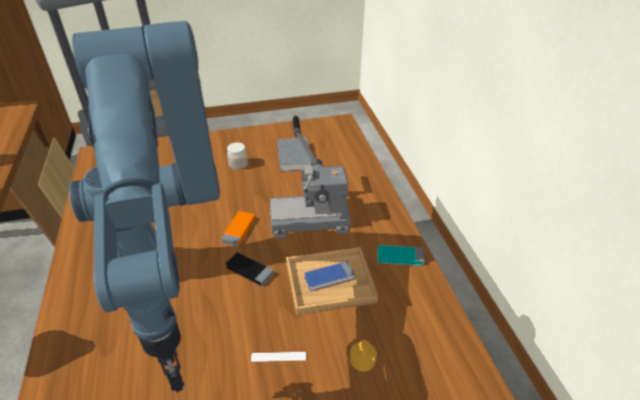

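View pics/top0.png

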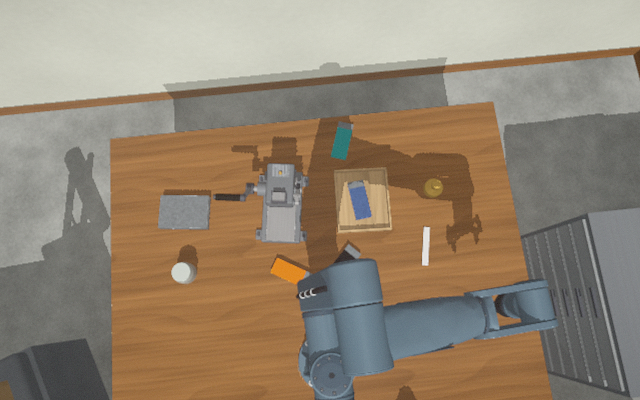

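View pics/wrist0.png

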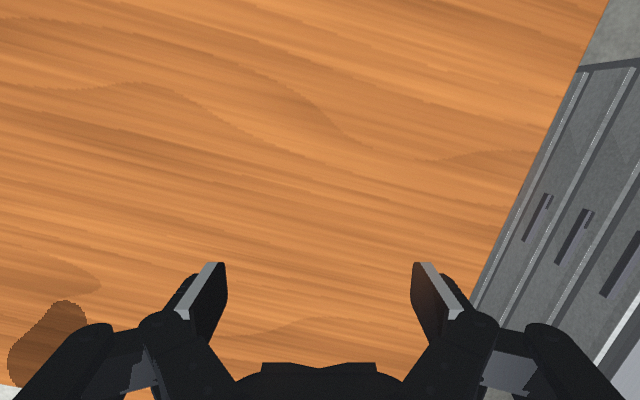

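The top view shows the blue book in the tray at (358,200) and the press at (282,205), with its head at the far end and the lever to the left. The look-alikes are black (345,255), orange (290,270) and turquoise (342,140). The blue book in the tray is the one meant. Next I'll crop in close and measure.

```bash
cat > h.py <<'E'
import numpy as np, cv2
from bench import ctrl
from scipy.spatial.transform import Rotation as Ro
def cam(n):
    p,d=ctrl.camera(n); return p,d
def RT():
    o=ctrl.get_obs(); w,x,y,z=o["eef_rot"]; return Ro.from_quat([x,y,z,w]).as_matrix(),np.array(o["eef_pos"])
def cloud(n,d,pose=None):
    c=ctrl.calibration(n); K=c["mtx"]
    v,u=np.mgrid[:d.shape[0],:d.shape[1]]
    P=np.stack([(u-K[0,2])/K[0,0]*d,(v-K[1,2])/K[1,1]*d,d],-1)
    if n!="wrist": W=(P-c["t"])@c["R"]
    else:
        T=c["tool_from_camera"]; R,t=pose
        W=(P@T[:3,:3].T+T[:3,3])@R.T+t
    W[d==0]=np.nan
    return W
E
python3 - <<'E'
from h import *
for n in ("top","side"):
    p,d=cam(n); W=cloud(n,d); np.save(f"{n}W.npy",W); np.save(f"{n}P.npy",p)
    if n=="top": c=p[120:260,200:400]
    else: c=p[110:320,210:440]
    cv2.imwrite(f"pics/{n}c.png",cv2.resize(c,None,fx=3.4,fy=3.4,interpolation=cv2.INTER_CUBIC)[:600,:800])
    for q in ("book","tray","platen","catch_tab","grip","back_stop"):
        r=ctrl.find_in(q,n)
        for k in r[:4]: print(n,q,np.round(k["rect"]),round(k["confidence"],2))
W=np.load("topW.npy")
for u,v in [(358,200),(350,184),(345,150),(300,210),(282,220),(268,230),(295,230),(280,185),(225,197),(450,150)]: print(u,v,W[v,u].round(3))
E
```

```text
top book [350. 179. 372. 220.] 0.98
top book [332. 122. 352. 162.] 0.79
top book [337. 247. 358. 264.] 0.77
top book [269. 261. 310. 285.] 0.62
top tray [332. 165. 392. 231.] 0.58
top catch_tab [294. 191. 300. 206.] 0.4
top grip [218. 191. 242. 197.] 0.73
top back_stop [216. 164. 307. 246.] 0.71
side book [225. 211. 256. 248.] 0.96
side book [375. 246. 425. 266.] 0.86
side book [228. 252. 276. 286.] 0.77
side book [306. 259. 355. 291.] 0.7
side tray [287. 248. 378. 311.] 0.71
side platen [306. 201. 312. 205.] 0.55
side platen [304. 173. 323. 191.] 0.28
side back_stop [274. 116. 346. 236.] 0.98
side back_stop [305. 202. 317. 205.] 0.66
358 200 [ 0.584 -0.185  0.022]
350 184 [ 0.653 -0.161  0.021]
345 150 [ 0.792 -0.157  0.032]
300 210 [0.563 0.046 0.048]
282 220 [0.53  0.118 0.053]
268 230 [0.497 0.175 0.056]
295 230 [0.489 0.073 0.039]
280 185 [0.634 0.108 0.188]
225 197 [0.581 0.288 0.309]
450 150 [ 0.76  -0.589 -0.006]
```

View pics/topc.png

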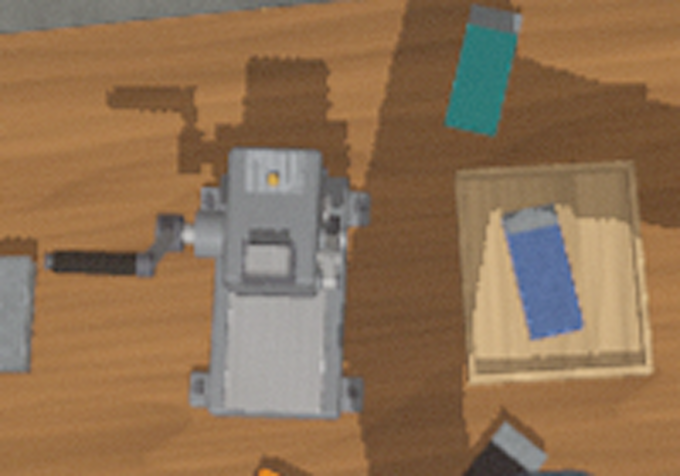

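View pics/sidec.png

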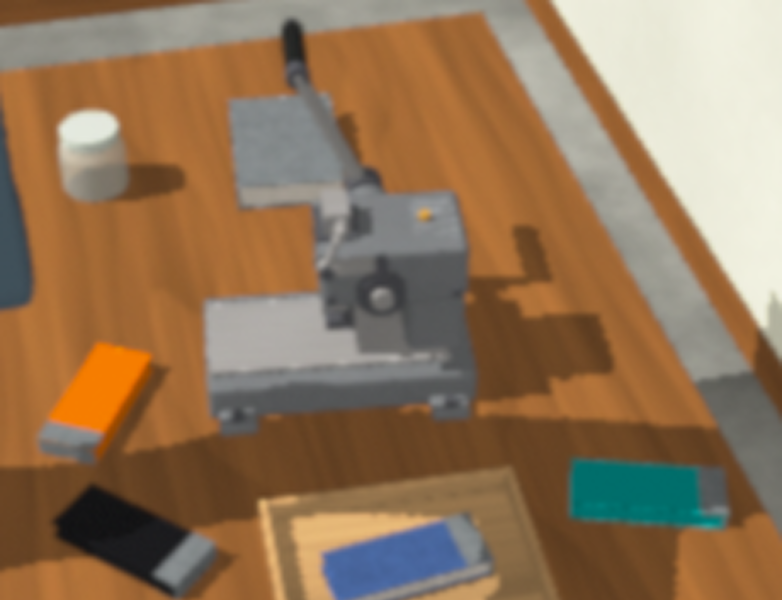

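The crop confirms the blue book with a grey spine band at its far end (top ~(352,184)). The press bed is front and centre at (282,220), and the catch is on the right side (~(297,198)). Next come the fine poses by ray-plane intersection.

```bash
cat >> h.py <<'E'
def ray(n,uv,z,pose=None):
    c=ctrl.calibration(n); K=c["mtx"]; uv=np.atleast_2d(uv).astype(float)
    r=np.c_[(uv[:,0]-K[0,2])/K[0,0],(uv[:,1]-K[1,2])/K[1,1],np.ones(len(uv))]
    if n!="wrist": o=-c["R"].T@c["t"]; D=r@c["R"]
    else:
        T=c["tool_from_camera"];R,t=pose; D=r@T[:3,:3].T@R.T; o=R@T[:3,3]+t
    s=(z-o[2])/D[:,2]; return o+D*s[:,None]
E
python3 - <<'E'
from h import *
for n in("top","side"):
    p=np.load(n+"P.npy"); W=np.load(n+"W.npy")
    hsv=cv2.cvtColor(p,cv2.COLOR_BGR2HSV)
    m=((hsv[...,0]>105)&(hsv[...,0]<125)&(hsv[...,1]>120)&(hsv[...,2]>60)).astype(np.uint8)
    if n=="top": m[:,:330]=0;m[:150]=0;m[240:]=0;m[:,395:]=0
    else: m[:250]=0;m[:,:290]=0
    k,l,s,c=cv2.connectedComponentsWithStats(m); i=1+s[1:,4].argmax(); print(n,s[i],c[i])
    vs,us=np.nonzero(l==i); P=ray(n,np.c_[us,vs],0.030)
    rr=cv2.minAreaRect(P[:,:2].astype(np.float32)*1000); print(rr, cv2.boxPoints(rr).round(0).tolist(), np.nanmedian(W[vs,us,2]))
# bed top points & head top
W=np.load("topW.npy")
for nm,z0,z1,box in (("bed",.045,.062,(255,195,310,245)),("head",.18,.2,(258,155,300,205)),("ramtop",.207,.235,(258,180,300,215)),("grip",.29,.33,(210,185,248,205))):
    u0,v0,u1,v1=box; S=W[v0:v1,u0:u1].reshape(-1,3); S=S[(S[:,2]>z0)&(S[:,2]<z1)]
    if len(S)<5: print(nm,len(S)); continue
    rr=cv2.minAreaRect(S[:,:2].astype(np.float32)*1000); print(nm,len(S),S.mean(0).round(3),rr, cv2.boxPoints(rr).round(0).tolist())
E
```

```text
top [364 189   1   1   1] [364. 189.]
((624.5132446289062, -213.01535034179688), (0.0, 0.0), 0.0) [[625.0, -213.0], [625.0, -213.0], [625.0, -213.0], [625.0, -213.0]] 0.02783728026199923
side [306 265  40  21 483] [324.83229814 274.87991718]
((573.758056640625, -194.481201171875), (120.15721130371094, 52.22083282470703), 6.335558891296387) [[511.0, -175.0], [517.0, -227.0], [636.0, -214.0], [631.0, -162.0]] 0.029751286692329154
bed 1057 [0.521 0.125 0.051] ((539.9824829101562, 123.33485412597656), (149.57708740234375, 179.46856689453125), 83.9205551147461) [[443.0, 58.0], [621.0, 39.0], [637.0, 188.0], [459.0, 207.0]]
head 1032 [0.644 0.106 0.191] ((639.6071166992188, 114.63375091552734), (145.18551635742188, 161.87615966796875), 87.88001251220703) [[556.0, 45.0], [718.0, 39.0], [723.0, 184.0], [561.0, 190.0]]
ramtop 122 [0.587 0.107 0.219] ((586.1801147460938, 90.41357421875), (97.25320434570312, 27.329418182373047), 81.25577545166016) [[565.0, 44.0], [592.0, 40.0], [607.0, 136.0], [580.0, 141.0]]
grip 221 [0.582 0.275 0.305] ((583.8566284179688, 276.74737548828125), (107.2970962524414, 24.785114288330078), 79.7678451538086) [[562.0, 226.0], [587.0, 222.0], [606.0, 327.0], [581.0, 332.0]]
```

```bash
cat >> h.py <<'E'
def down(yaw):
    # tool x = -z world; tool z = (cos yaw, sin yaw,0); y = z cross x
    x=np.array([0,0,-1.]); z=np.array([np.cos(yaw),np.sin(yaw),0]); return np.c_[x,np.cross(z,x),z]
def plan(pos,R=None,n=None):
    """rows count and per-row tool-frame shift in cm/rotvec for going straight"""
    R0,t0=RT(); R=R0 if R is None else R
    rv=Ro.from_matrix(R0.T@R).as_rotvec(); D=np.array(pos)-t0
    k=n or int(max(np.ceil(np.linalg.norm(D)/.06),np.ceil(np.linalg.norm(rv)/.18),1))
    print("total tool cm",(R0.T@D*100).round(2),"rot",rv.round(3),"rows",k)
    Rc=R0.copy()
    for i in range(k):
        s=Rc.T@D/k*100
        print("  ",s.round(2),(rv/k).round(3)); Rc=Rc@Ro.from_rotvec(rv/k).as_matrix()
E
python3 - <<'E'
from h import *
R,t=RT(); print(R.round(3),t)
plan([0.52,-0.19,0.36],down(0))
E
```

```text
[[ 0.     0.252 -0.968]
 [-0.    -0.968 -0.252]
 [-1.     0.     0.   ]] [ 0.14494467 -0.55645437  0.2313161 ]
total tool cm [-12.87 -26.01 -45.53] rot [-2.887  0.    -0.   ] rows 17
   [-0.76 -1.53 -2.68] [-0.17  0.   -0.  ]
   [-0.76 -1.06 -2.9 ] [-0.17  0.   -0.  ]
   [-0.76 -0.55 -3.03] [-0.17  0.   -0.  ]
   [-0.76 -0.03 -3.08] [-0.17  0.   -0.  ]
   [-0.76  0.49 -3.04] [-0.17  0.   -0.  ]
   [-0.76  1.   -2.92] [-0.17  0.   -0.  ]
   [-0.76  1.48 -2.71] [-0.17  0.   -0.  ]
   [-0.76  1.91 -2.42] [-0.17  0.   -0.  ]
   [-0.76  2.3  -2.06] [-0.17  0.   -0.  ]
   [-0.76  2.61 -1.64] [-0.17  0.   -0.  ]
   [-0.76  2.85 -1.18] [-0.17  0.   -0.  ]
   [-0.76  3.01 -0.68] [-0.17  0.   -0.  ]
   [-0.76  3.08 -0.16] [-0.17  0.   -0.  ]
   [-0.76  3.06  0.36] [-0.17  0.   -0.  ]
   [-0.76  2.96  0.87] [-0.17  0.   -0.  ]
   [-0.76  2.77  1.36] [-0.17  0.   -0.  ]
   [-0.76  2.5   1.81] [-0.17  0.   -0.  ]
```

Run:
```python
from h import *
plan([0.52,-0.05,0.40],down(-0.05),20)
```

```text
total tool cm [-16.87 -39.56 -49.06] rot [-2.837  0.    -0.   ] rows 20
   [-0.84 -1.98 -2.45] [-0.142  0.    -0.   ]
   [-0.84 -1.61 -2.71] [-0.142  0.    -0.   ]
   [-0.84 -1.21 -2.91] [-0.142  0.    -0.   ]
   [-0.84 -0.79 -3.05] [-0.142  0.    -0.   ]
   [-0.84 -0.35 -3.13] [-0.142  0.    -0.   ]
   [-0.84  0.1  -3.15] [-0.142  0.    -0.   ]
   [-0.84  0.54 -3.1 ] [-0.142  0.    -0.   ]
   [-0.84  0.97 -3.  ] [-0.142  0.    -0.   ]
   [-0.84  1.39 -2.83] [-0.142  0.    -0.   ]
   [-0.84  1.77 -2.6 ] [-0.142  0.    -0.   ]
   [-0.84  2.12 -2.33] [-0.142  0.    -0.   ]
   [-0.84  2.43 -2.  ] [-0.142  0.    -0.   ]
   [-0.84  2.69 -1.64] [-0.142  0.    -0.   ]
   [-0.84  2.9  -1.24] [-0.142  0.    -0.   ]
   [-0.84  3.04 -0.82] [-0.142  0.    -0.   ]
   [-0.84  3.13 -0.38] [-0.142  0.    -0.   ]
   [-0.84  3.15  0.06] [-0.142  0.    -0.   ]
   [-0.84  3.11  0.51] [-0.142  0.    -0.   ]
   [-0.84  3.01  0.94] [-0.142  0.    -0.   ]
   [-0.84  2.84  1.36] [-0.142  0.    -0.   ]
```

Raising quickest first.

```bash
python3 -m creep '1 -3 -2 -2.4 -.14 0 0;1 -3 -1.6 -2.7 -.14 0 0;1 -3 -1.2 -2.9 -.14 0 0;1 -3 -.8 -3 -.14 0 0;1 -2 -.4 -3.1 -.14 0 0;1 -1 .1 -3.2 -.14 0 0;1 -1 .5 -3.1 -.14 0 0;1 -1 1 -3 -.14 0 0;1 0 1.4 -2.8 -.14 0 0;1 0 1.8 -2.6 -.14 0 0' && python3 -c "
from h import *
plan([0.52,-0.05,0.40],down(-0.05),10)"
```

```text
time_s: 2.1
eef_pos: [0.3328, -0.2948, 0.4081]
eef_rot: [0.532, 0.468, 0.529, -0.467]
wrist_force: [-0.0, -0.5, 0.1]
opening: 1.006
total tool cm [  0.82  21.63 -21.95] rot [-1.396e+00  4.000e-03 -1.000e-03] rows 10
   [ 0.08  2.16 -2.2 ] [-0.14  0.   -0.  ]
   [ 0.08  2.45 -1.87] [-0.14  0.   -0.  ]
   [ 0.08  2.68 -1.51] [-0.14  0.   -0.  ]
   [ 0.08  2.87 -1.13] [-0.14  0.   -0.  ]
   [ 0.08  3.   -0.72] [-0.14  0.   -0.  ]
   [ 0.08  3.07 -0.29] [-0.14  0.   -0.  ]
   [0.08 3.08 0.14] [-0.14  0.   -0.  ]
   [0.08 3.03 0.56] [-0.14  0.   -0.  ]
   [0.08 2.92 0.98] [-0.14  0.   -0.  ]
   [0.08 2.76 1.38] [-0.14  0.   -0.  ]
```

```bash
python3 -m creep '1 0 2.2 -2.2 -.14 0 0;1 0 2.5 -1.9 -.14 0 0;1 0 2.7 -1.5 -.14 0 0;1 0 2.9 -1.1 -.14 0 0;1 0 3 -.7 -.14 0 0;1 0 3.1 -.3 -.14 0 0;1 0 3.1 .1 -.14 0 0;1 0 3 .6 -.14 0 0;1 0 2.9 1 -.14 0 0;1 0 2.8 1.4 -.14 0 0' && python3 -m creep '1 0 0 0 0 0 0;1 0 0 0 0 0 0'
python3 - <<'E'
from h import *
ps=RT(); p,d=cam("wrist"); print(ps)
np.savez("w1.npz",p=p,d=d,R=ps[0],t=ps[1])
cv2.imwrite("pics/w1.png",p)
for q in ("book","tray","platen","catch_tab","grip","back_stop"):
    for k in ctrl.find_in(q,"wrist")[:3]: print(q,np.round(k["rect"]),round(k["confidence"],2))
E
```

```text
time_s: 3.35
eef_pos: [0.5214, -0.0356, 0.4097]
eef_rot: [0.709, -0.002, 0.705, -0.001]
wrist_force: [0.5, 0.2, 0.4]
opening: 1.003
time_s: 3.6
eef_pos: [0.5217, -0.0343, 0.4094]
eef_rot: [0.709, -0.003, 0.705, -0.0]
wrist_force: [-0.3, -0.4, 0.3]
opening: 0.997
(array([[ 0.00604547, -0.00419124,  0.99997294],
       [-0.00457875,  0.99998062,  0.00421895],
       [-0.99997124, -0.00460413,  0.00602616]]), array([ 0.52168372, -0.03433226,  0.4094347 ]))
book [235.   1. 332.  84.] 0.9
book [236. 270. 290. 345.] 0.76
book [205. 142. 253. 234.] 0.72
tray [150. 108. 286. 258.] 0.83
catch_tab [379. 202. 415. 247.] 0.91
catch_tab [337.  97. 638. 314.] 0.7
catch_tab [202. 143. 255. 234.] 0.49
grip [634. 246. 640. 275.] 0.55
back_stop [339.  98. 640. 313.] 0.72
back_stop [376. 201. 414. 251.] 0.71
```

View pics/w1.png

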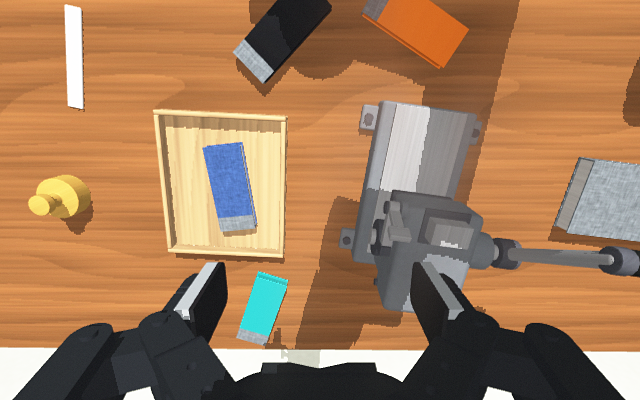

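Wrist view: blue book at (229,187) with its spine band at (238,222), bed at (425,150), ram top at (450,232), catch tab around (393,215), lever running right to the grip at the edge. Measuring book and bed now.

Run:
```python
from h import *
f=np.load("w1.npz"); p,d=f["p"],f["d"]; ps=(f["R"],f["t"]); W=cloud("wrist",d,ps)
hsv=cv2.cvtColor(p,cv2.COLOR_BGR2HSV)
print(hsv[170,225],hsv[222,238])
m=((hsv[...,0]>105)&(hsv[...,0]<125)&(hsv[...,1]>100)&(hsv[...,2]>40)).astype(np.uint8)
m[:120]=0;m[250:]=0;m[:,:180]=0;m[:,280:]=0
vs,us=np.nonzero(m); print(len(vs),np.nanmedian(W[vs,us],0))
S=W[135:240,195:265].reshape(-1,3); S=S[(S[:,2]>.021)&(S[:,2]<.042)]
# blue top + spine: use depth band
rr=cv2.minAreaRect(S[:,:2].astype(np.float32)*1000); print("book depth",len(S),S[:,2].mean(),rr,cv2.boxPoints(rr).round().tolist())
P=ray("wrist",np.c_[us,vs],.030,ps); rr=cv2.minAreaRect(P[:,:2].astype(np.float32)*1000); print("blue",rr,cv2.boxPoints(rr).round().tolist())
print("bench z",np.nanmedian(W[300:330,20:100,2]))
for u,v in [(170,180),(400,150),(440,150),(380,130),(450,240),(395,215),(440,280),(190,200)]: print((u,v),W[v,u].round(4))
c=p[90:320,330:530]; cv2.imwrite("pics/w1p.png",cv2.resize(c,None,fx=2.6,fy=2.6,interpolation=cv2.INTER_CUBIC))
c=p[100:270,140:300]; cv2.imwrite("pics/w1b.png",cv2.resize(c,None,fx=3.5,fy=3.5,interpolation=cv2.INTER_CUBIC))
```

```text
[110 139 205] [104  21 206]
2675 [ 0.57294888 -0.18770034  0.03021694]
book depth 3117 0.03025088512633018 ((590.573974609375, -187.17202758789062), (150.60922241210938, 62.924888610839844), 6.35809326171875) [[512.0, -164.0], [519.0, -227.0], [669.0, -210.0], [662.0, -148.0]]
blue ((583.8251953125, -185.14859008789062), (140.48171997070312, 65.82676696777344), 6.5089006423950195) [[510.0, -160.0], [518.0, -226.0], [657.0, -210.0], [650.0, -144.0]]
bench z -7.808366892270158e-05
(170, 180) [ 0.5801 -0.2964  0.0084]
(400, 150) [0.519  0.0921 0.0515]
(440, 150) [0.5187 0.1547 0.0516]
(380, 130) [0.4891 0.0602 0.0444]
(450, 240) [0.5961 0.1156 0.2188]
(395, 215) [0.5712 0.054  0.2045]
(440, 280) [0.5113 0.0135 0.4417]
(190, 200) [ 0.6168 -0.2656  0.0086]
```

View pics/w1p.png

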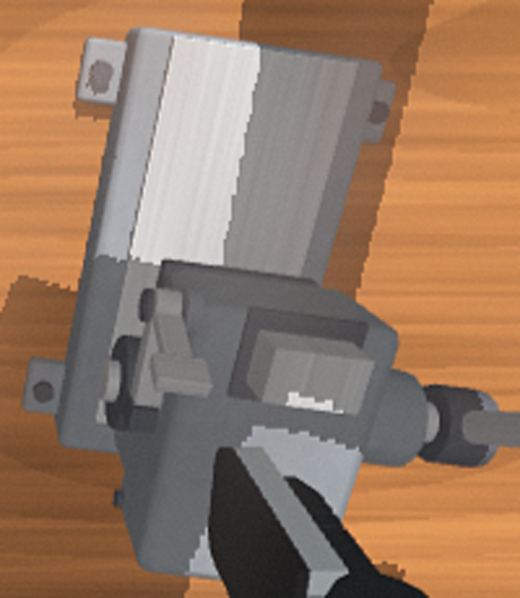

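View pics/w1b.png

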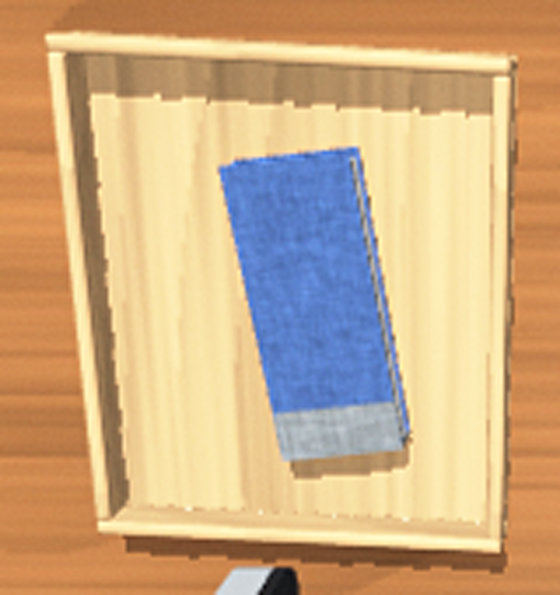

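Book depth fit: 150.6×62.9 mm, top z 0.030, centre (0.5906,-0.1872), yaw 6.4°. This matches the given size. Now the press.

Run:
```python
from h import *
f=np.load("w1.npz"); p,d=f["p"],f["d"]; ps=(f["R"],f["t"]); W=cloud("wrist",d,ps)
def reg(u0,v0,u1,v1,z0,z1):
    S=W[v0:v1,u0:u1].reshape(-1,3); return S[(S[:,2]>z0)&(S[:,2]<z1)]
for nm,a in (("bed",(360,95,490,200,.0485,.056)),("bedlow",(360,95,490,200,.035,.056)),("ram",(420,210,480,250,.210,.23)),("head",(370,180,490,300,.186,.196))):
    S=reg(*a); print(nm,len(S),S.mean(0).round(4))
    for hull in (cv2.minAreaRect(S[:,:2].astype(np.float32)*1000),): print("  ",np.round(hull[0],1),np.round(hull[1],1),round(hull[2],2),cv2.boxPoints(hull).round().tolist())
# catch crop pts above head
S=reg(375,195,420,255,.196,.26); print(len(S))
ref=W[195:250:4,378:418:3]
print("z mm"); print(np.round(ref[...,2]*1000).astype(int))
print("x mm"); print(np.round(ref[...,0]*1000).astype(int)[:,::4])
print("y mm"); print(np.round(ref[...,1]*1000).astype(int)[::4])
```

```text
bed 5955 [0.521  0.1257 0.0507]
   [532.1 125.9] [110.6 152.1] 82.52 [[449.0, 81.0], [600.0, 61.0], [615.0, 171.0], [464.0, 191.0]]
bedlow 8367 [0.5205 0.1214 0.0487]
   [533.4 125.2] [149.3 160.9] 82.29 [[444.0, 62.0], [603.0, 40.0], [623.0, 188.0], [464.0, 210.0]]
ram 947 [0.5909 0.1163 0.2171]
   [592.2 117.5] [45.3 26.8] 82.24 [[576.0, 97.0], [602.0, 93.0], [609.0, 138.0], [582.0, 142.0]]
head 4563 [0.6213 0.0988 0.1911]
   [630.6 102. ] [123.  138.9] 86.88 [[558.0, 44.0], [697.0, 37.0], [703.0, 160.0], [565.0, 167.0]]
575
z mm
[[ 50  51  52  49  50 101 129 135 136 134 134 131 101 101]
 [ 50  50  52  50  92 139 138 146 154 155 156 152 149 148]
 [ 51  51 180 191 190 192 190 190 191 193 172 173 169 167]
 [ 51  51 188 195 194 194 194 194 196 196 195 185 186 183]
 [ 52  50 187 194 198 198 197 194 197 197 187 189 191 189]
 [ 51  51  50 191 203 204 204 202 196 197 190 191 191 191]
 [146 144  50 193 206 211 212 211 184 189 189 191 191 191]
 [157 158 184 192 194 218 217 218 218 188 190 192 191 191]
 [162 165 188 193 228 228 227 226 223 189 191 192 190 191]
 [164 168 192 194 233 235 234 232 232 232 231 190 189 191]
 [169 182 193 194 240 239 239 239 237 237 238 191 190 190]
 [173 186 194 195 239 239 239 240 239 240 239 239 190 190]
 [177 190 195 194 195 169 182 188 188 191 190 189 191 190]
 [183 194 193 193 193 174 185 189 189 191 191 190 191 190]]
x mm
[[593 593 567 578]
 [600 587 568 569]
 [607 561 561 568]
 [614 565 564 568]
 [621 569 569 571]
 [628 572 574 576]
 [599 576 584 581]
 [600 586 576 586]
 [604 577 579 592]
 [609 579 580 598]
 [612 581 582 603]
 [616 586 586 608]
 [620 611 614 613]
 [623 618 620 619]]
y mm
[[ 63  67  72  78  82  75  72  75  79  83  88  92 106 110]
 [ 64  69  45  47  49  53  57  61  64  67  74  77  80  84]
 [ 44  47  46  48  44  47  50  54  58  72  75  78  82  85]
 [ 42  43  46  50  53  64  64  66  70  73  77  81  84  88]]
```

Cross-check: the ram centre (0.592,0.1175) agrees with bed front + 137 mm, (0.5923,0.1179). Nip is (0.592,0.118) with yaw −7.6°. On to the book.

Run:
```python
from h import *
plan([.5657,-.190,.10],down(.111))
```

```text
total tool cm [ 31.06 -15.42   4.13] rot [-0.107  0.006  0.005] rows 6
   [ 5.18 -2.57  0.69] [-0.018  0.001  0.001]
   [ 5.17 -2.59  0.65] [-0.018  0.001  0.001]
   [ 5.17 -2.6   0.61] [-0.018  0.001  0.001]
   [ 5.17 -2.62  0.57] [-0.018  0.001  0.001]
   [ 5.17 -2.63  0.52] [-0.018  0.001  0.001]
   [ 5.16 -2.64  0.48] [-0.018  0.001  0.001]
```

```bash
python3 -m creep '1 4 -2.6 .7 -.02 0 0;1 4 -2.6 .7 -.02 0 0;1 4 -2.6 .6 -.02 0 0;1 4 -2.6 .6 -.02 0 0;1 4 -2.6 .6 -.02 .003 .003;1 4 -2.6 .5 -.01 .003 .003;1 0 0 0 0 0 0' && python3 -m creep '1 0 0 0 0 0 0' && python3 -c "
from h import *
plan([.5657,-.190,.045],down(.111))"
```

```text
time_s: 4.82
eef_pos: [0.5712, -0.196, 0.1665]
eef_rot: [0.708, -0.041, 0.704, 0.04]
wrist_force: [0.0, 0.0, 0.6]
opening: 1.0
time_s: 4.95
eef_pos: [0.5716, -0.1962, 0.1675]
eef_rot: [0.708, -0.04, 0.703, 0.04]
wrist_force: [-0.3, -0.5, 0.1]
opening: 0.998
total tool cm [12.24  0.7  -0.6 ] rot [0.003 0.007 0.001] rows 3
   [ 4.08  0.23 -0.2 ] [0.001 0.002 0.   ]
   [ 4.08  0.23 -0.19] [0.001 0.002 0.   ]
   [ 4.08  0.23 -0.18] [0.001 0.002 0.   ]
```

```bash
python3 -m creep '1 4 .3 -.2 0 .004 0;1 4 .2 -.2 0 .003 0;1 4 .2 -.2 0 0 0;1 0 0 0 0 0 0' && python3 -c "
from h import *
plan([.5657,-.190,.006],down(.111))"
```

```text
time_s: 5.45
eef_pos: [0.5709, -0.1899, 0.0544]
eef_rot: [0.71, -0.044, 0.701, 0.038]
wrist_force: [-0.7, 0.1, -0.1]
opening: 1.001
total tool cm [ 4.83  0.1  -0.57] rot [0.005 0.012 0.01 ] rows 1
   [ 4.83  0.1  -0.57] [0.005 0.012 0.01 ]
```

```bash
python3 -m creep '1 2.4 .1 -.4 0 .01 .005;1 2.2 0 -.2 0 0 0;1 0 0 0 0 0 0' && python3 -c "
from h import *
plan([.5657,-.190,.006],down(.111)); print(RT()[0].round(3))"
```

```text
time_s: 5.82
eef_pos: [0.5719, -0.1919, 0.0177]
eef_rot: [0.711, -0.046, 0.701, 0.037]
wrist_force: [-0.2, 0.5, -0.7]
opening: 0.997
total tool cm [ 1.15  0.28 -0.6 ] rot [0.007 0.014 0.013] rows 1
   [ 1.15  0.28 -0.6 ] [0.007 0.014 0.013]
[[ 0.015 -0.117  0.993]
 [-0.011  0.993  0.118]
 [-1.    -0.013  0.014]]
```

```bash
python3 -m creep '1 .8 .3 -.6 0 .014 .012;1 .5 .1 -.4 0 .01 .01;1 0 0 0 0 0 0' && python3 -c "
from h import *
plan([.5657,-.190,.006],down(.111)); print(RT()[0].round(3))"
```

```text
time_s: 6.2
eef_pos: [0.5646, -0.1905, 0.0094]
eef_rot: [0.704, -0.04, 0.708, 0.044]
wrist_force: [-0.8, 0.3, -0.8]
opening: 1.0
total tool cm [0.34 0.04 0.12] rot [ 0.007 -0.005 -0.006] rows 1
   [0.34 0.04 0.12] [ 0.007 -0.005 -0.006]
[[-0.006 -0.118  0.993]
 [ 0.005  0.993  0.118]
 [-1.     0.006 -0.005]]
```

Close enough. I'll drop 3 mm and close.

```bash
python3 -m creep '1 .3 0 .1 0 -.005 -.006;1 0 0 0 0 0 0;0 0 0 0 0 0 0;0 0 0 0 0 0 0;0 0 0 0 0 0 0;0 0 0 0 0 0 0;0 0 0 0 0 0 0;0 0 0 0 0 0 0' && python3 -m creep '0 0 0 0 0 0 0;0 -1 0 0 0 0 0;0 -2 0 0 0 0 0;0 -4 0 0 0 0 0;0 -4 0 0 0 0 0;0 -4 0 0 0 0 0;0 0 0 0 0 0 0'
python3 - <<'E'
from h import *
R,t=RT(); print(R.round(3))
ps=RT(); p,d=cam("wrist"); cv2.imwrite("pics/w2.png",p); np.savez("w2.npz",p=p,d=d,R=ps[0],t=ps[1])
E
```

```text
time_s: 7.2
eef_pos: [0.5662, -0.1907, 0.0071]
eef_rot: [0.706, -0.042, 0.705, 0.041]
wrist_force: [-0.3, -0.5, 0.4]
opening: 0.709
time_s: 8.07
eef_pos: [0.5657, -0.1903, 0.1667]
eef_rot: [0.707, -0.043, 0.705, 0.041]
wrist_force: [-0.3, 0.3, -1.3]
opening: 0.711
[[ 0.002 -0.118  0.993]
 [-0.002  0.993  0.118]
 [-1.    -0.002  0.002]]
```

View pics/w2.png

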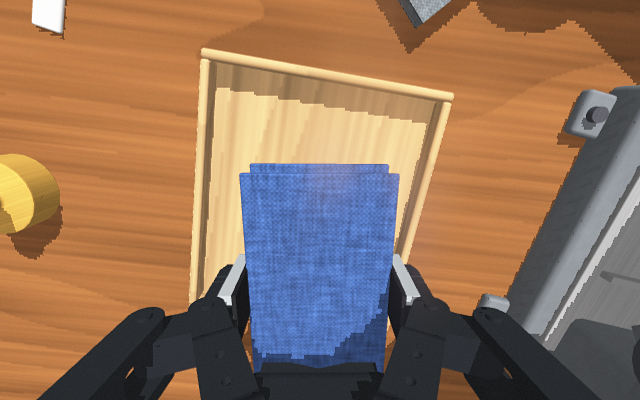

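The book is held between the pads (240–400, 165–370), lifted clear of the tray. Measuring it in the tool frame.

Run:
```python
from h import *
f=np.load("w2.npz"); W=cloud("wrist",f["d"],(np.eye(3),np.zeros(3)))
hsv=cv2.cvtColor(f["p"],cv2.COLOR_BGR2HSV)
m=(hsv[...,0]>105)&(hsv[...,0]<125)&(hsv[...,1]>100); m[:150]=0
S=W[m]; S=S[np.isfinite(S[:,0])]; x=np.median(S[:,0]); T=S[abs(S[:,0]-x)<.004]
print(x,T.min(0),T.max(0)); A=np.c_[T[:,1:],np.ones(len(T))]; print("plane",np.linalg.lstsq(A,T[:,0],rcond=None)[0])
h=T[:,1:].astype(np.float32)*1000
# left/right edges by z bins
for z in range(-50,20,8):
    s=h[abs(h[:,1]-z)<2]
    if len(s)>20: print(z,np.percentile(s[:,0],[.5,99.5]))
```

```text
-0.02328534697981495 [-0.02709291 -0.04428538 -0.05119369] [-0.02060658  0.03055502  0.04614747]
plane [-0.00284683  0.00114934 -0.02330284]
-50 [-30.49778335  28.31707402]
-42 [-30.58835851  29.85204318]
-34 [-30.52566315  29.88529755]
-26 [-30.58718731  29.99685661]
-18 [-30.54641709  30.04885758]
-10 [-30.80740957  29.95533342]
-2 [-30.63428118  29.69452431]
6 [-30.65738615  29.64636328]
14 [-30.68483901  29.75762677]
```

Run:
```python
from h import *
plan([.455,.1358,.167],down(-.132),8)
```

```text
total tool cm [-0.26 33.61 -7.02] rot [ 0.251 -0.001  0.   ] rows 8
   [-0.03  4.2  -0.88] [ 0.031 -0.     0.   ]
   [-0.03  4.17 -1.01] [ 0.031 -0.     0.   ]
   [-0.03  4.14 -1.14] [ 0.031 -0.     0.   ]
   [-0.03  4.1  -1.27] [ 0.031 -0.     0.   ]
   [-0.03  4.06 -1.4 ] [ 0.031 -0.     0.   ]
   [-0.03  4.01 -1.52] [ 0.031 -0.     0.   ]
   [-0.03  3.96 -1.65] [ 0.031 -0.     0.   ]
   [-0.03  3.91 -1.77] [ 0.031 -0.     0.   ]
```

```bash
python3 -m creep '0 -.5 0 -4 .03 0 0;0 -.5 1 -4 .03 0 0;0 0 3 -3 .03 0 0;0 0 4.5 -1.3 .03 0 0;0 0 5 -1.3 .03 0 0;0 0 5 -1 .03 0 0;0 0 5 0 .03 0 0;0 0 5 0 .03 0 0;0 0 4 0 0 0 0;0 0 0 0 0 0 0' && python3 -c "
from h import *
plan([.455,.1358,.08],down(-.132))"
```

```text
time_s: 9.38
eef_pos: [0.4155, 0.1363, 0.1634]
eef_rot: [0.697, 0.049, 0.714, -0.045]
wrist_force: [-0.2, -0.0, -2.0]
opening: 0.715
total tool cm [8.24 0.44 4.12] rot [-0.001 -0.024 -0.004] rows 2
   [4.12 0.22 2.06] [-0.001 -0.012 -0.002]
   [4.14 0.23 2.01] [-0.001 -0.012 -0.002]
```

```bash
python3 -m creep '0 3 .2 1.2 0 -.02 -.004;0 3 .2 1.2 0 0 0;0 2 0 1 0 0 0;0 0 0 0 0 0 0' && python3 -c "
from h import *
print(RT()[0].round(3));plan([.460,.135,.056],down(-.132))"
```

```text
time_s: 9.88
eef_pos: [0.4456, 0.1342, 0.0775]
eef_rot: [0.702, 0.046, 0.709, -0.047]
wrist_force: [-0.2, 0.4, -1.7]
opening: 0.708
[[-0.011  0.132  0.991]
 [-0.001  0.991 -0.132]
 [-1.    -0.002 -0.01 ]]
total tool cm [2.13 0.28 1.44] rot [-0.001 -0.01   0.002] rows 1
   [2.13 0.28 1.44] [-0.001 -0.01   0.002]
```

```bash
python3 -m creep '0 2 .3 0 0 -.01 0;0 0 0 1.3 0 0 0;0 0 0 0 0 0 0' && python3 -c "
from h import *
print(RT()[0].round(3));plan([.5082,.1288,.054],down(-.132),3)"
```

```text
time_s: 10.25
eef_pos: [0.4595, 0.134, 0.0588]
eef_rot: [0.705, 0.046, 0.706, -0.048]
wrist_force: [0.2, 0.5, -1.5]
opening: 0.712
[[-0.001  0.134  0.991]
 [-0.003  0.991 -0.134]
 [-1.    -0.003 -0.   ]]
total tool cm [0.48 0.13 4.9 ] rot [-0.002 -0.     0.003] rows 3
   [0.16 0.04 1.63] [-0.001 -0.     0.001]
   [0.16 0.04 1.63] [-0.001 -0.     0.001]
   [0.16 0.04 1.63] [-0.001 -0.     0.001]
```

Run:
```python
from h import *
p,d=cam("side"); cv2.imwrite("pics/s2.png",cv2.resize(p[110:280,200:400],None,fx=3.5,fy=3.5,interpolation=cv2.INTER_CUBIC))
```

```text
(no output)
```

View pics/s2.png

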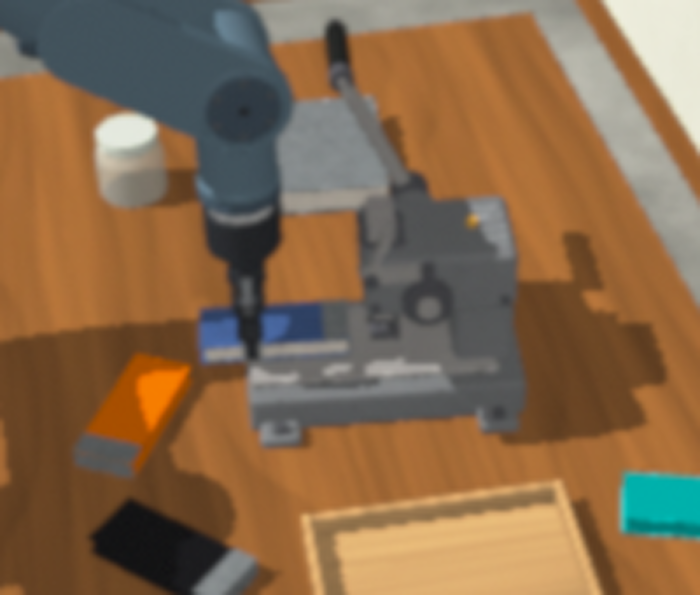

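Book hovers level in front of the head (its spine at crop (340,330), catch still standing). Sliding in.

```bash
python3 -m creep '0 .2 .1 1.5 0 0 0;0 .2 0 1.5 0 0 0;0 0 0 1.2 0 0 0;0 0 0 0 0 0 0' && python3 -c "
from h import *
print(RT()[0].round(3));plan([.5082,.1288,.050],down(-.132))"
```

```text
time_s: 10.8
eef_pos: [0.5051, 0.1289, 0.056]
eef_rot: [0.706, 0.047, 0.705, -0.048]
wrist_force: [0.6, -0.2, -1.9]
opening: 0.71
[[ 0.002  0.134  0.991]
 [-0.003  0.991 -0.134]
 [-1.    -0.002  0.002]]
total tool cm [0.6  0.03 0.3 ] rot [-0.002  0.002  0.002] rows 1
   [0.6  0.03 0.3 ] [-0.002  0.002  0.002]
```

```bash
python3 -m creep '0 .4 0 .4 0 0 0;0 .2 0 .1 0 0 0;0 0 0 0 0 0 0' && python3 -c "
from h import *
print(RT()[0].round(3));plan([.5090,.1288,.0495],down(-.132))"
```

```text
time_s: 11.18
eef_pos: [0.5096, 0.1283, 0.0491]
eef_rot: [0.706, 0.046, 0.705, -0.048]
wrist_force: [0.5, 0.0, -1.2]
opening: 0.71
[[ 0.     0.134  0.991]
 [-0.003  0.991 -0.134]
 [-1.    -0.003  0.   ]]
total tool cm [-0.04  0.04 -0.06] rot [-0.002  0.     0.003] rows 1
   [-0.04  0.04 -0.06] [-0.002  0.     0.003]
```

```bash
python3 -m creep '1 0 0 0 0 0 0;1 0 0 0 0 0 0;1 0 0 0 0 0 0;1 0 0 0 0 0 0;1 0 0 0 0 0 0' && python3 -m creep '1 -2 0 0 0 0 0;1 -4 0 -1.5 0 0 0;1 -5 0 -1.5 0 0 0;1 -5 0 -1 0 0 0;1 -5 0 0 0 0 0;1 -5 0 0 0 0 0;1 0 0 0 0 0 0'
python3 - <<'E'
from h import *
ps=RT(); p,d=cam("wrist"); cv2.imwrite("pics/w3.png",p); np.savez("w3.npz",p=p,d=d,R=ps[0],t=ps[1])
W=cloud("wrist",d,ps); hsv=cv2.cvtColor(p,cv2.COLOR_BGR2HSV)
m=(hsv[...,0]>105)&(hsv[...,0]<125)&(hsv[...,1]>100)
S=W[m]; print(np.nanmedian(S,0)); S=S[(S[:,2]>.066)&(S[:,2]<.080)]
rr=cv2.minAreaRect(S[:,:2].astype(np.float32)*1000); print(rr,cv2.boxPoints(rr).round().tolist(),np.median(S[:,2]))
ex=np.array([np.cos(-.132),np.sin(-.132)]);ey=np.array([-ex[1],ex[0]])
Q=S[:,:2]-[.592,.1177]; a,b=Q@ex,Q@ey; print("nip x/y pct",np.percentile(a,[.5,99.5]),np.percentile(b,[1,99]))
E
```

```text
time_s: 11.8
eef_pos: [0.51, 0.1285, 0.0501]
eef_rot: [0.706, 0.046, 0.705, -0.048]
wrist_force: [-0.7, 0.3, 0.1]
opening: 1.005
time_s: 12.68
eef_pos: [0.4679, 0.1346, 0.3182]
eef_rot: [0.706, 0.046, 0.705, -0.048]
wrist_force: [0.7, 0.3, -0.2]
opening: 1.0
[0.52901463 0.11982719 0.07242019]
((520.748046875, 127.022216796875), (61.19487380981445, 122.97906494140625), 82.07937622070312) [[456.0, 105.0], [577.0, 88.0], [586.0, 149.0], [464.0, 166.0]] 0.07242424996865202
nip x/y pct [-0.13302948 -0.01108458] [-0.03012857  0.02970974]
```

View pics/w3.png

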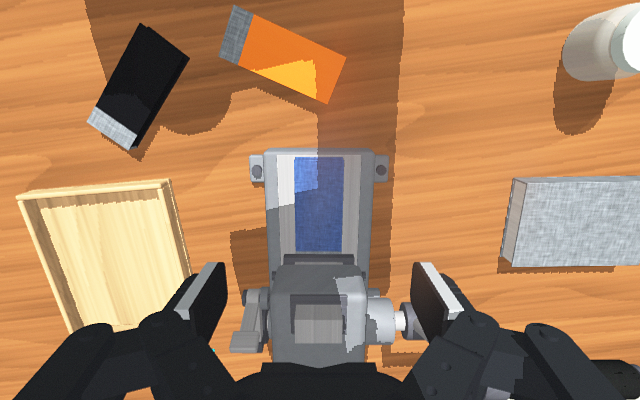

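Book released: fore-edge at nip x −133 → spine +16.5 mm, y 0, square, top 72.4 mm (flat). The catch's tab shows at (245,335). Measuring catch and lever grip in nip coordinates.

Run:
```python
from h import *
ex=np.array([np.cos(-.132),np.sin(-.132)]);ey=np.array([-ex[1],ex[0]])
def nip(S): Q=S[:,:2]-[.592,.1177]; return np.c_[Q@ex,Q@ey,S[:,2]-.05]
for f in("w1.npz","w3.npz"):
    f=np.load(f); W=cloud("wrist",f["d"],(f["R"],f["t"])).reshape(-1,3); N=nip(W); 
    s=N[(N[:,2]>.145)&(N[:,2]<.21)&(N[:,1]<-.03)&(N[:,1]>-.11)&(abs(N[:,0])<.08)]
    s=s[np.lexsort((s[:,1],s[:,2]))]
    for z in np.arange(.145,.205,.006):
        q=s[(s[:,2]>=z)&(s[:,2]<z+.006)]
        if len(q): print(round(z,3),len(q),"x",q[:,0].min().round(3),q[:,0].max().round(3),"y",q[:,1].min().round(3),q[:,1].max().round(3))
    g=N[(N[:,2]>.19)&(N[:,1]>.09)&(abs(N[:,0])<.1)&(N[:,2]<.27)]
    print("grip",len(g),g.min(0).round(3) if len(g) else "",g.max(0).round(3) if len(g) else "",np.median(g,0))
p=np.load("w3.npz")["p"]; cv2.imwrite("pics/w3c.png",cv2.resize(p[270:370,200:300],None,fx=5,fy=5,interpolation=cv2.INTER_CUBIC))
W=np.load("topW.npy").reshape(-1,3);N=nip(W);g=N[(N[:,2]>.235)&(N[:,1]>.05)&(abs(N[:,0])<.1)&(N[:,2]<.28)]
print("top grip",len(g),np.percentile(g,[2,98],axis=0).round(3))
```

```text
0.145 154 x -0.023 0.046 y -0.073 -0.05
0.151 40 x -0.013 -0.006 y -0.071 -0.059
0.157 43 x -0.012 -0.006 y -0.071 -0.059
0.163 43 x -0.009 -0.004 y -0.071 -0.059
0.169 34 x -0.007 -0.0 y -0.077 -0.054
0.175 74 x -0.006 -0.0 y -0.077 -0.054
0.181 88 x -0.005 0.002 y -0.077 -0.053
0.187 162 x -0.003 0.006 y -0.077 -0.053
grip 1833 [-0.04   0.102  0.19 ] [0.008 0.13  0.26 ] [-0.02292832  0.10549656  0.24403431]
0.145 177 x -0.023 0.044 y -0.071 -0.05
0.151 83 x -0.014 -0.006 y -0.071 -0.059
0.157 82 x -0.012 -0.004 y -0.071 -0.059
0.163 87 x -0.01 -0.002 y -0.071 -0.059
0.169 88 x -0.009 -0.003 y -0.076 -0.053
0.175 175 x -0.007 -0.0 y -0.077 -0.053
0.181 194 x -0.006 0.003 y -0.077 -0.053
0.187 214 x -0.003 0.005 y -0.077 -0.053
grip 1465 [-0.04   0.104  0.24 ] [-0.02   0.212  0.26 ] [-0.03501506  0.19129349  0.25378039]
top grip 222 [[-0.041  0.104  0.243]
 [-0.018  0.208  0.262]]
```

View pics/w3c.png

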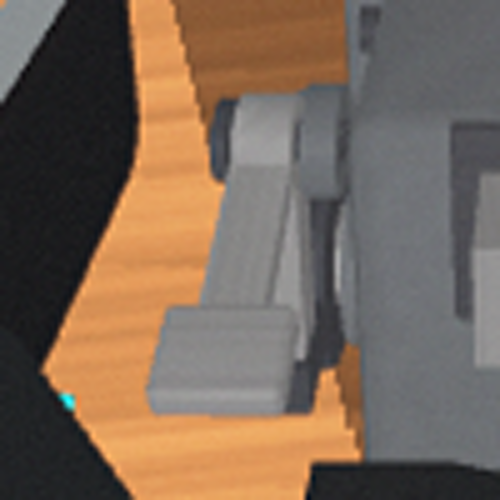

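Tab at nip (0,−0.065, 0.18 above bed) agrees with the given 47 mm/20°; grip at nip x −0.03, y 0.105–0.21, axis z ≈0.25. I'll go behind the tab with shut fingers.

```bash
python3 - <<'E'
from h import *
plan([.627,.0478,.33],down(-.132))
E
python3 -m creep '0 -1 -1 2 0 0 0;0 -.2 -1.5 4 0 0 0;0 0 -1.5 4 0 0 0;0 0 -1.2 4 0 0 0;0 0 -1 3 0 0 0;0 0 0 0 0 0 0'
python3 - <<'E'
from h import *
plan([.627,.0478,.30],down(-.132))
E
```

```text
total tool cm [-1.47 -6.46 17.03] rot [-0.002 -0.003  0.003] rows 4
   [-0.37 -1.61  4.26] [-0.001 -0.001  0.001]
   [-0.36 -1.62  4.26] [-0.001 -0.001  0.001]
   [-0.36 -1.62  4.26] [-0.001 -0.001  0.001]
   [-0.36 -1.62  4.26] [-0.001 -0.001  0.001]
time_s: 13.48
eef_pos: [0.627, 0.0484, 0.3144]
eef_rot: [0.698, 0.046, 0.713, -0.048]
wrist_force: [-0.3, 0.2, -0.4]
opening: -0.001
total tool cm [ 1.44 -0.05  0.03] rot [-0.001 -0.02   0.004] rows 1
   [ 1.44 -0.05  0.03] [-0.001 -0.02   0.004]
```

```bash
python3 -m creep '0 2 0 0 0 -.02 .004;0 3 0 0 0 0 0;0 3 0 .1 0 0 0;0 0 0 0 0 0 0'
python3 - <<'E'
from h import *
print(RT()[0].round(3))
plan([.627,.0478,.216],down(-.132))
ps=RT(); p,d=cam("wrist"); cv2.imwrite("pics/w4.png",p)
p,d=cam("side"); cv2.imwrite("pics/s4.png",cv2.resize(p[110:280,200:400],None,fx=3.5,fy=3.5,interpolation=cv2.INTER_CUBIC))
E
```

```text
time_s: 13.98
eef_pos: [0.6222, 0.0503, 0.2267]
eef_rot: [0.702, 0.047, 0.709, -0.046]
wrist_force: [0.4, -0.3, 0.7]
opening: -0.004
[[-0.01   0.132  0.991]
 [ 0.002  0.991 -0.132]
 [-1.     0.001 -0.01 ]]
total tool cm [ 1.06 -0.19  0.52] rot [-0.    -0.01  -0.001] rows 1
   [ 1.06 -0.19  0.52] [-0.    -0.01  -0.001]
```

View pics/w4.png

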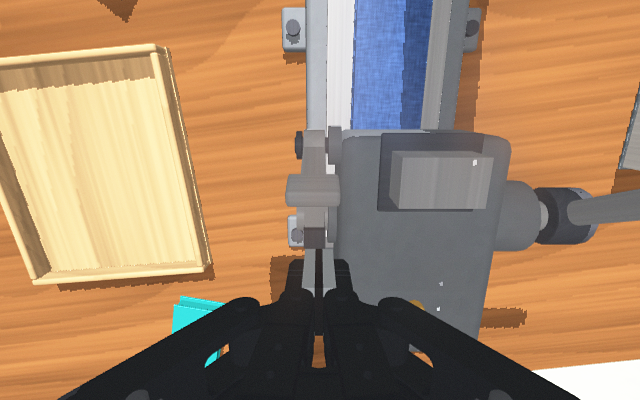

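View pics/s4.png

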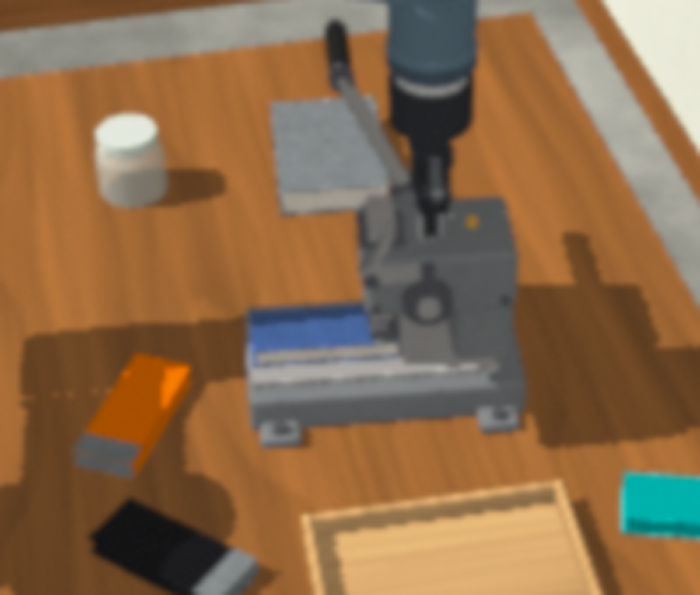

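The fingers (318,265) stand straight behind the tab (313,190). Down 1 cm, then push forward.

```bash
python3 -m creep '0 1 -.2 0 0 -.01 0;0 0 0 -1 0 0 0;0 0 0 -1.2 0 0 0;0 0 0 -1.2 0 0 0;0 0 0 -1.2 0 0 0'
python3 - <<'E'
from h import *
print(RT()[0].round(3))
ex=np.array([np.cos(-.132),np.sin(-.132)]);ey=np.array([-ex[1],ex[0]])
Q=RT()[1][:2]-[.592,.1177]; print("nip",Q@ex,Q@ey)
E
```

```text
time_s: 14.7
eef_pos: [0.5787, 0.0542, 0.2245]
eef_rot: [0.712, 0.047, 0.7, -0.047]
wrist_force: [2.1, 0.5, 1.8]
opening: 0.002
[[ 0.017  0.132  0.991]
 [-0.001  0.991 -0.132]
 [-1.     0.001  0.017]]
nip -0.004865455792824474 -0.06469705389198904
```

```bash
python3 -m creep '0 .6 0 -1.2 0 .017 0;0 .5 0 -1.2 0 0 0;0 .3 0 -1.2 0 0 0;0 .2 0 -.8 0 0 0;0 0 0 0 0 0 0'
python3 - <<'E'
from h import *
ex=np.array([np.cos(-.132),np.sin(-.132)]);ey=np.array([-ex[1],ex[0]])
Q=RT()[1][:2]-[.592,.1177]; print("nip",Q@ex,Q@ey)
ps=RT(); p,d=cam("wrist"); cv2.imwrite("pics/w5.png",p)
E
```

```text
time_s: 15.32
eef_pos: [0.5453, 0.0583, 0.2159]
eef_rot: [0.718, 0.047, 0.692, -0.047]
wrist_force: [0.4, 0.1, -0.3]
opening: 0.001
nip -0.03847169787801862 -0.0649846337218814
```

View pics/w5.png

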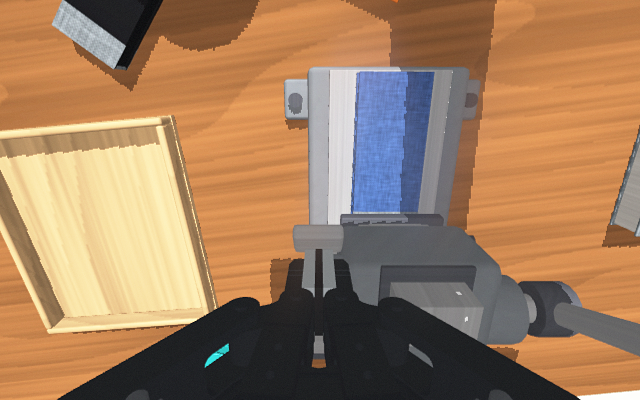

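The tab (318,237) lies ahead of the finger. A bit further, until it meets the stop.

```bash
python3 -m creep '0 .2 0 -.7 0 .02 0;0 .1 0 -.7 0 0 0;0 0 0 -.5 0 0 0'
python3 - <<'E'
from h import *
ex=np.array([np.cos(-.132),np.sin(-.132)]);ey=np.array([-ex[1],ex[0]])
Q=RT()[1][:2]-[.592,.1177]; print("nip",Q@ex,Q@ey)
E
python3 -m creep '0 -3 0 1 0 .01 0;0 -4 0 1 0 .01 0;0 -4 0 0 0 0 0;0 -3 0 0 0 0 0;0 0 0 0 0 0 0';python3 - <<'E'
from h import *
ps=RT(); p,d=cam("wrist"); cv2.imwrite("pics/w6.png",p)
W=cloud("wrist",d,ps).reshape(-1,3)
ex=np.array([np.cos(-.132),np.sin(-.132)]);ey=np.array([-ex[1],ex[0]])
Q=W[:,:2]-[.592,.1177]; N=np.c_[Q@ex,Q@ey,W[:,2]-.05]
s=N[(N[:,2]>.145)&(N[:,2]<.21)&(N[:,1]<-.03)&(N[:,1]>-.11)&(abs(N[:,0])<.09)]
for z in np.arange(.145,.205,.006):
        q=s[(s[:,2]>=z)&(s[:,2]<z+.006)]
        if len(q): print(round(z,3),len(q),"x",q[:,0].min().round(3),q[:,0].max().round(3),"y",q[:,1].min().round(3),q[:,1].max().round(3))
E
```

```text
time_s: 15.75
eef_pos: [0.5393, 0.0586, 0.2196]
eef_rot: [0.723, 0.048, 0.687, -0.048]
wrist_force: [10.3, -1.5, 2.8]
opening: -0.0
nip -0.044512028393776805 -0.06548614645397002
time_s: 16.38
eef_pos: [0.5475, 0.0572, 0.3569]
eef_rot: [0.709, 0.048, 0.702, -0.047]
wrist_force: [-0.1, -0.0, 0.3]
opening: -0.002
0.145 213 x -0.029 0.036 y -0.074 -0.051
0.151 117 x -0.037 -0.014 y -0.071 -0.06
0.157 117 x -0.043 -0.012 y -0.071 -0.059
0.163 201 x -0.06 -0.01 y -0.077 -0.053
0.169 350 x -0.06 -0.008 y -0.076 -0.053
0.175 96 x -0.057 0.006 y -0.07 -0.059
0.181 108 x -0.007 0.004 y -0.07 -0.059
```

View pics/w6.png

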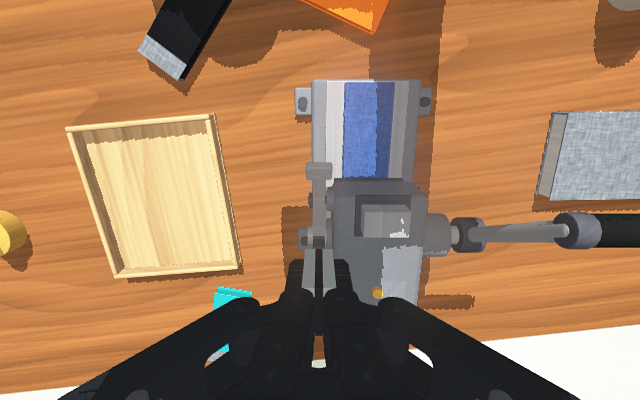

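Catch now lies flipped forward: the tab is at (318,170), nip x −0.055, z 0.168. That is the expected stop position, and 10 N was felt there. The book hasn't moved. Now over the grip, with the jaws turned along nip x.

Run:
```python
from h import *
print(ctrl.get_obs()["q"].round(2))
plan([.584,.285,.41],down(-1.703),10)
```

```text
[-0.11  0.04  1.51  0.    1.58 -1.55]
total tool cm [-5.43 23.08  0.67] rot [ 1.569  0.003 -0.007] rows 10
   [-0.54  2.31  0.07] [ 0.157  0.    -0.001]
   [-0.54  2.29 -0.29] [ 0.157  0.    -0.001]
   [-0.55  2.22 -0.65] [ 0.157  0.    -0.001]
   [-0.55  2.09 -0.99] [ 0.157  0.    -0.001]
   [-0.55  1.91 -1.3 ] [ 0.157  0.    -0.001]
   [-0.55  1.68 -1.58] [ 0.157  0.    -0.001]
   [-0.55  1.41 -1.83] [ 0.157  0.    -0.001]
   [-0.55  1.11 -2.02] [ 0.157  0.    -0.001]
   [-0.55  0.78 -2.17] [ 0.157  0.    -0.001]
   [-0.55  0.43 -2.27] [ 0.157  0.    -0.001]
```

```bash
python3 -m creep '1 -1.5 2.3 0 .157 0 0;1 -1.5 2.3 -.3 .157 0 0;1 -1.5 2.2 -.6 .157 0 0;1 -1 2.1 -1 .157 0 0;1 -.5 1.9 -1.3 .157 0 0;1 0 1.7 -1.6 .157 0 0;1 0 1.4 -1.8 .157 0 0;1 0 1.1 -2 .157 0 0;1 0 .8 -2.2 .157 0 0;1 0 .4 -2.3 .157 0 0';python3 -m creep '1 0 0 0 0 0 0'
python3 - <<'E'
from h import *
plan([.584,.285,.38],down(-1.703))
ps=RT(); p,d=cam("wrist"); cv2.imwrite("pics/w7.png",p)
W=cloud("wrist",d,ps).reshape(-1,3)
ex=np.array([np.cos(-.132),np.sin(-.132)]);ey=np.array([-ex[1],ex[0]])
Q=W[:,:2]-[.592,.1177]; N=np.c_[Q@ex,Q@ey,W[:,2]-.05]
s=N[(N[:,2]>.22)&(N[:,2]<.28)&(N[:,1]>.05)&(N[:,1]<.25)&(abs(N[:,0]+.03)<.04)]
print(len(s))
for y in np.arange(.09,.24,.01):
        q=s[(s[:,1]>=y)&(s[:,1]<y+.01)]
        if len(q): print(round(y,3),len(q),"x",q[:,0].min().round(3),q[:,0].max().round(3),"z",q[:,2].min().round(3),np.percentile(q[:,2],98).round(4))
E
```

```text
time_s: 17.68
eef_pos: [0.5787, 0.2888, 0.3855]
eef_rot: [-0.441, -0.531, -0.46, 0.558]
wrist_force: [0.3, -0.2, 0.7]
opening: 1.0
time_s: 17.8
eef_pos: [0.5774, 0.2898, 0.382]
eef_rot: [-0.441, -0.528, -0.462, 0.56]
wrist_force: [0.3, -0.9, -0.6]
opening: 1.0
total tool cm [0.17 0.74 0.35] rot [-0.053  0.015  0.051] rows 1
   [0.17 0.74 0.35] [-0.053  0.015  0.051]
4374
0.1 162 x -0.039 -0.007 z 0.223 0.2585
0.11 497 x -0.04 -0.006 z 0.22 0.2585
0.12 349 x -0.039 -0.013 z 0.22 0.2576
0.13 351 x -0.039 -0.015 z 0.245 0.2577
0.14 367 x -0.039 -0.015 z 0.245 0.2577
0.15 380 x -0.039 -0.015 z 0.246 0.2577
0.16 402 x -0.039 -0.015 z 0.244 0.2577
0.17 419 x -0.039 -0.015 z 0.245 0.2579
0.18 427 x -0.039 -0.015 z 0.246 0.2578
0.19 452 x -0.039 -0.015 z 0.245 0.2581
0.2 434 x -0.038 -0.015 z 0.24 0.2576
0.21 134 x -0.036 -0.018 z 0.237 0.2547
```

View pics/w7.png

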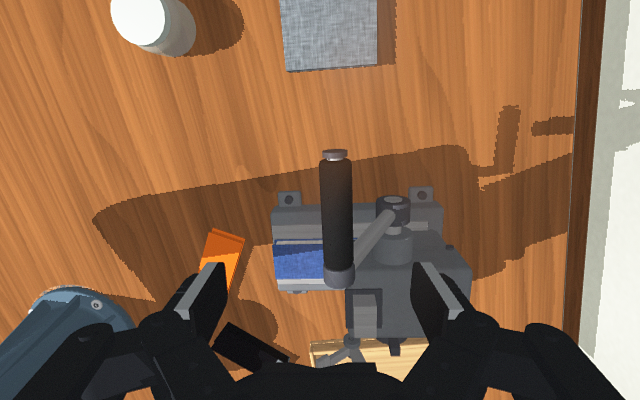

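The grip (black sleeve, (337,215)) axis is at nip x −0.027, z 0.2957 in world, matching the given 295 mm. I'll straighten the tool and go down over it.

```bash
python3 -m creep '1 1 .9 .3 -.05 .015 .05;1 2 0 0 0 0 0;1 0 0 0 0 0 0'
python3 - <<'E'
from h import *
print(RT()[0].round(3))
plan([.5869,.2849,.276],down(-1.703))
E
```

```text
time_s: 18.23
eef_pos: [0.5838, 0.2811, 0.3473]
eef_rot: [-0.467, -0.528, -0.468, 0.533]
wrist_force: [1.0, 0.9, -0.2]
opening: 1.003
[[-0.006  0.992 -0.126]
 [-0.003 -0.126 -0.992]
 [-1.    -0.006  0.003]]
total tool cm [ 7.12  0.3  -0.44] rot [0.005 0.003 0.006] rows 2
   [ 3.56  0.15 -0.22] [0.003 0.002 0.003]
   [ 3.56  0.14 -0.22] [0.003 0.002 0.003]
```

```bash
python3 -m creep '1 3 .2 -.3 0 0 .005;1 3 .1 -.2 0 0 0;1 1 0 0 0 0 0;1 0 0 0 0 0 0'
python3 - <<'E'
from h import *
print(RT()[0].round(3))
plan([.5869,.2849,.276],down(-1.703))
E
```

```text
time_s: 18.73
eef_pos: [0.5882, 0.2832, 0.2788]
eef_rot: [-0.469, -0.53, -0.467, 0.53]
wrist_force: [-0.5, 1.1, 0.2]
opening: 0.998
[[ 0.001  0.992 -0.124]
 [-0.003 -0.124 -0.992]
 [-1.     0.002  0.003]]
total tool cm [ 0.28 -0.15 -0.16] rot [ 0.008  0.003 -0.002] rows 1
   [ 0.28 -0.15 -0.16] [ 0.008  0.003 -0.002]
```

```bash
python3 -m creep '1 .4 -.2 -.1 0 0 0;0 0 0 0 0 0 0;0 0 0 0 0 0 0;0 0 0 0 0 0 0;0 0 0 0 0 0 0;0 0 0 0 0 0 0;0 0 0 0 0 0 0;0 0 0 0 0 0 0'
python3 - <<'E'
from h import *
R,t=RT(); print(R.round(3))
ex=np.array([np.cos(-.132),np.sin(-.132)])
# arc waypoints deltas of grip, in tool (x down, y ~ +nip x)
a=np.radians(65); 
import math
prev=None
for k in range(13):
    th=a-min(k*.08,.96); c=np.array([-.16*math.cos(th),.16*math.sin(th)])
    if prev is not None: print(k,"tool x (down) cm",round((prev-c)[1]*100,2),"tool y (nip x)",round((c-prev)[0]*100,2))
    prev=c
E
```

```text
time_s: 19.73
eef_pos: [0.5861, 0.2849, 0.2789]
eef_rot: [0.47, 0.53, 0.467, -0.529]
wrist_force: [-1.2, 0.5, 0.2]
opening: 0.258
[[ 0.003  0.992 -0.123]
 [-0.002 -0.123 -0.992]
 [-1.     0.004  0.002]]
1 tool x (down) cm 0.59 tool y (nip x) -1.14
2 tool x (down) cm 0.68 tool y (nip x) -1.09
3 tool x (down) cm 0.76 tool y (nip x) -1.03
4 tool x (down) cm 0.84 tool y (nip x) -0.97
5 tool x (down) cm 0.91 tool y (nip x) -0.89
6 tool x (down) cm 0.98 tool y (nip x) -0.82
7 tool x (down) cm 1.05 tool y (nip x) -0.74
8 tool x (down) cm 1.1 tool y (nip x) -0.65
9 tool x (down) cm 1.15 tool y (nip x) -0.56
10 tool x (down) cm 1.19 tool y (nip x) -0.47
11 tool x (down) cm 1.22 tool y (nip x) -0.37
12 tool x (down) cm 1.25 tool y (nip x) -0.27
```

Gripped (opening 22 mm on the 24 mm sleeve). I'll pull round the arc in short pieces.

```bash
cat > lev.py <<'E'
from h import *
import math,sys
ex=np.array([np.cos(-.132),np.sin(-.132)]);ey=np.array([-ex[1],ex[0]])
R,t=RT(); Q=t[:2]-[.592,.1177]; gx,gy,gz=Q@ex,Q@ey,t[2]+.0168
r=np.array([gx-.0406,gz-.15]); th=math.atan2(r[1],-r[0]); print("lever ~",round(math.radians(65)-th,3),"radius",np.hypot(*r).round(4),"y",gy.round(3))
for d in map(float,sys.argv[1:]):
    a=th-d; c=np.array([.0406-.16*math.cos(a),.15+.16*math.sin(a)])
    print(d,"x",round((gz-c[1])*100,2),"y",round((c[0]-gx)*100,2))
rv=Ro.from_matrix(R.T@down(-1.703)).as_rotvec(); print("rot",rv.round(3),"F",ctrl.get_obs()["wrist_force"].round(1))
E
python3 -m creep '0 .6 -1.1 0 0 0 0;0 .7 -1.1 0 0 0 0;0 .8 -1 0 0 0 0;0 0 0 0 0 0 0'; python3 lev.py .1 .2 .3
```

```text
time_s: 20.23
eef_pos: [0.5545, 0.2892, 0.2592]
eef_rot: [0.471, 0.533, 0.465, -0.527]
wrist_force: [3.6, -1.0, 0.3]
opening: 0.26
lever ~ 0.236 radius 0.1611 y 0.165
0.1 x 1.14 y -1.13
0.2 x 2.32 y -2.22
0.3 x 3.59 y -3.18
rot [ 0.009 -0.001 -0.011] F [ 3.6 -1.   0.3]
```

Moves freely (catch is off).

```bash
python3 -m creep '0 1.2 -1.1 0 0 0 0;0 1.2 -1 0 0 0 0;0 1.2 -.9 0 0 0 0;0 0 0 0 0 0 0'; python3 lev.py .1 .2 .3 .4
```

```text
time_s: 20.72
eef_pos: [0.5237, 0.2934, 0.2264]
eef_rot: [0.472, 0.533, 0.465, -0.526]
wrist_force: [5.2, -0.4, 0.9]
opening: 0.259
lever ~ 0.517 radius 0.1611 y 0.165
0.1 x 1.41 y -0.77
0.2 x 2.84 y -1.49
0.3 x 4.33 y -2.06
0.4 x 5.88 y -2.49
rot [ 0.009 -0.002 -0.014] F [ 5.2 -0.4  0.9]
```

```bash
python3 -m creep '0 1.4 -.8 0 0 0 0;0 1.4 -.7 0 0 0 0;0 1.4 -.6 0 0 0 0;0 0 0 0 0 0 0'; python3 lev.py .05 .1 .15 .2
```

```text
time_s: 21.22
eef_pos: [0.5041, 0.2961, 0.1883]
eef_rot: [0.472, 0.534, 0.465, -0.526]
wrist_force: [-0.5, -1.0, 8.4]
opening: 0.259
lever ~ 0.785 radius 0.1609 y 0.165
0.05 x 0.79 y -0.17
0.1 x 1.56 y -0.39
0.15 x 2.34 y -0.56
0.2 x 3.13 y -0.7
rot [ 0.009 -0.002 -0.015] F [-0.5 -1.   8.4]
```

```bash
python3 -m creep '0 1.2 -.3 0 0 0 0;0 1.2 -.3 0 0 0 0;0 .8 -.2 0 0 0 0;0 0 0 0 0 0 0'; python3 lev.py .05 .1
```

```text
time_s: 21.72
eef_pos: [0.4975, 0.297, 0.1635]
eef_rot: [0.472, 0.534, 0.465, -0.526]
wrist_force: [-3.9, -3.0, 13.6]
opening: 0.26
lever ~ 0.945 radius 0.1608 y 0.165
0.05 x 0.8 y -0.06
0.1 x 1.6 y -0.15
rot [ 0.009 -0.002 -0.015] F [-3.9 -3.  13.6]
```

Near the stop; a last row pushes a little into it and holds.

```bash
python3 -m creep '0 .8 -.1 0 0 0 0;0 .8 0 0 0 0 0'; python3 lev.py
python3 - <<'E'
from h import *
for n in ("wrist","side","top"):
    ps=RT(); p,d=cam(n); cv2.imwrite(f"pics/{n}8.png",p)
    W=cloud(n,d,ps); hsv=cv2.cvtColor(p,cv2.COLOR_BGR2HSV)
    m=(hsv[...,0]>105)&(hsv[...,0]<125)&(hsv[...,1]>100)
    S=W[m]; S=S[(S[:,2]>.055)&(S[:,2]<.085)]
    if len(S)<30: continue
    ex=np.array([np.cos(-.132),np.sin(-.132)]);ey=np.array([-ex[1],ex[0]])
    Q=S[:,:2]-[.592,.1177]; print(n,len(S),"nip x/y",np.percentile(Q@ex,[.5,99.5]),np.percentile(Q@ey,[1,99]),np.median(S[:,2]), cv2.minAreaRect(S[:,:2].astype(np.float32)*1000))
o=ctrl.get_obs(); print(o["time_s"],o["eef_pos"],o["wrist_force"])
E
```

```text
time_s: 21.98
eef_pos: [0.4975, 0.2974, 0.1589]
eef_rot: [0.473, 0.534, 0.464, -0.525]
wrist_force: [-30.6, -11.8, 65.4]
opening: 0.261
lever ~ 0.973 radius 0.16 y 0.166
rot [ 0.01  -0.001 -0.016] F [-30.6 -11.8  65.4]
wrist 179 nip x/y [-0.09331763 -0.01412742] [-0.02104016  0.03075378] 0.07203081299230102 ((542.7591552734375, 133.314208984375), (13.553415298461914, 94.76929473876953), 49.45961380004883)
side 338 nip x/y [-0.13152097 -0.01698671] [-0.03430952  0.02620639] 0.0720080380645503 ((517.68896484375, 125.03617858886719), (65.6402359008789, 118.066162109375), 86.17241668701172)
top 400 nip x/y [-0.13423741 -0.01836542] [-0.03127646  0.02400614] 0.07282965224803206 ((516.0327758789062, 124.09562683105469), (56.81021499633789, 117.06969451904297), 82.41038513183594)
22.125 [0.49740117 0.29739305 0.15946438] [-25.44244314 -10.81698163  52.13388959]
```

View pics/wrist8.png

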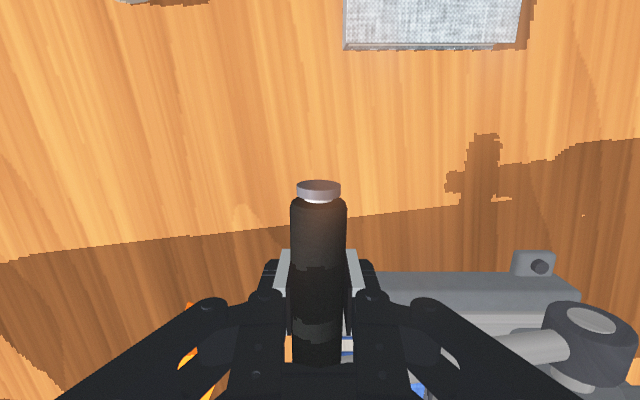

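View pics/side8.png

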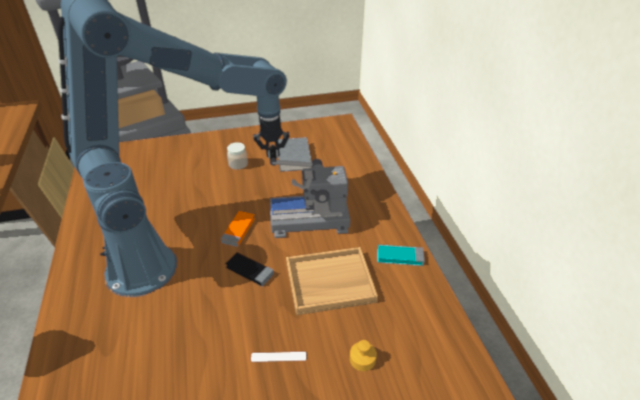

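The sleeve is held between the pads, at the stop, and the book is in place. 52–65 N is more push than needed, so I'll ease it.

```bash
python3 -m creep '0 .2 0 0 0 0 0;0 .2 0 0 0 0 0;0 .2 0 0 0 0 0'; python3 lev.py
python3 - <<'E'
from h import *
for i in range(3):
    cam("top"); o=ctrl.get_obs(); print(o["time_s"],o["eef_pos"],o["wrist_force"])
p,d=cam("side"); cv2.imwrite("pics/s9.png",cv2.resize(p[110:280,200:400],None,fx=3.5,fy=3.5,interpolation=cv2.INTER_CUBIC))
E
python3 lev.py
```

```text
time_s: 22.5
eef_pos: [0.4975, 0.297, 0.1632]
eef_rot: [0.473, 0.534, 0.464, -0.525]
wrist_force: [-5.1, -3.0, 13.7]
opening: 0.255
lever ~ 0.947 radius 0.1607 y 0.165
rot [ 0.011 -0.    -0.018] F [-5.1 -3.  13.7]
22.55 [0.49752549 0.29702438 0.16317674] [-6.92138129 -2.55860092 13.85233455]
22.6 [0.4974998  0.29701707 0.1630758 ] [-5.57496971 -2.84233296 14.69771105]
22.65 [0.49747393 0.29702837 0.16300357] [-5.49102997 -2.87714182 13.98052315]
lever ~ 0.948 radius 0.1607 y 0.165
rot [ 0.011 -0.    -0.017] F [-6.5 -1.8 13.3]
```

View pics/s9.png

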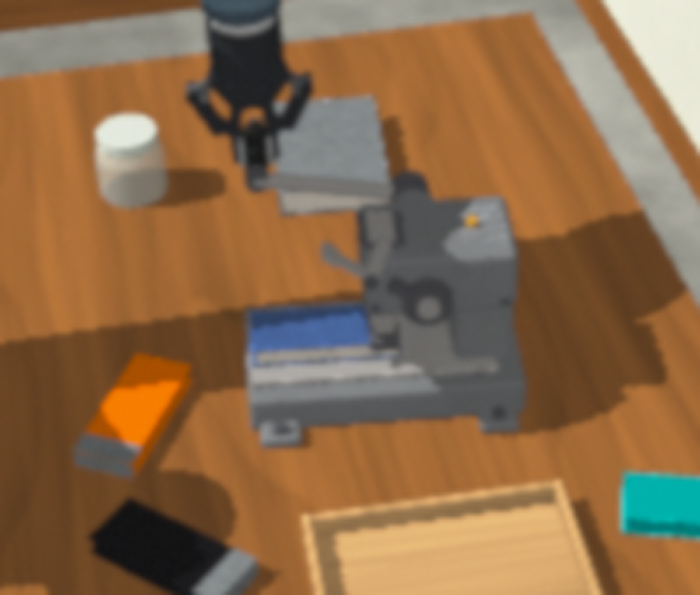

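It came slightly off the stop (13.7 N, the spring only), so I'll push a bit firmer.

```bash
python3 -m creep '0 .5 0 0 0 0 0;0 .45 0 0 0 0 0'; python3 lev.py
python3 - <<'E'
from h import *
for i in range(4):
    cam("top"); o=ctrl.get_obs(); print(o["time_s"],o["eef_pos"].round(4),o["wrist_force"].round(1))
E
```

```text
time_s: 22.95
eef_pos: [0.4973, 0.2972, 0.1603]
eef_rot: [0.473, 0.533, 0.465, -0.526]
wrist_force: [-16.6, -6.8, 35.0]
opening: 0.258
lever ~ 0.964 radius 0.1604 y 0.165
rot [ 0.011  0.    -0.016] F [-16.6  -6.8  35. ]
23.0 [0.4972 0.2972 0.1605] [-14.9  -7.2  31.5]
23.05 [0.4973 0.2972 0.1606] [-14.1  -5.3  30.3]
23.1 [0.4972 0.2972 0.1606] [-13.8  -5.7  29.7]
23.15 [0.4972 0.2972 0.1606] [-15.1  -6.1  29. ]
```

Steady at the stop (lever ≈0.96, about 30 N at the wrist). Handing in.

```bash
python3 -c "
from h import *
print(ctrl.hand_in())
o=ctrl.get_obs(); print(o['time_s'],o['eef_pos'],o['wrist_force'])"
```

```text
the job is handed in; nothing more can be done
None
the job is handed in; nothing more can be done
```

The job is handed in, about 23 s into the 72 s allowed. I laid the blue book on the press bed and let go of it, flipped the catch over, and pulled the lever to its stop. The arm was still holding it there at hand-in.

**Last checks:**
- **Book:** just after release the spine was at nip x ≈ +16.5 mm, centred within about 1 mm, square within about 1° and flat (top 72.4 mm). With the lever down, the side and top cameras put the spine at about +16 to +18 mm and the book 3–4 mm off centre, but they see only part of it from coarse pixels.
- **Catch:** the tab is at its expected forward stop position, and I felt about 10 N there when pushing it over.
- **Lever:** the angle worked out from the tool pose is about 0.96 rad, steady at the stop with about 30 N vertical force at the wrist.
- **Bystanders:** none looked moved in the pictures; I did not measure them.

**What went less smoothly:** the first push onto the stop peaked at about 65 N vertical (about 73 N in all) at the wrist, under the 120 N limit. When I eased off, the lever came back to about 0.947 rad, so I pushed it firmly to the stop again before handing in.

I could not read the platen's force on the book directly; I only inferred it from the lever being at its stop.

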